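# Push the stuck plug out of the conduit stub

### The arm

A 6-joint arm with a two-finger parallel gripper is mounted at the origin on a cart in front of the work surface, level with it; the furniture and walls round the work are solid. World frame = base frame: x ahead of the robot, y to its left, z up, the work surface at z = 0. Lengths are in m, angles in rad, forces in N, time in s.
With the tool pointing down it reaches from about 0.35 to 0.975 m from the base axis. Payload 7.1 kg.
Tool frame: the origin (TCP) lies midway between the tips of the shut fingers; the grasp point (between the pads) lies 19 mm behind it; z points along the fingers, y is the line along which they close (so a half turn about z gives the same grasp; the last joint's range is limited). The gripper opens to 88 mm and grips with 3 to 60 N. Pads are 20 mm wide; open, the fingers measure 115 mm over their backs; the gripper's body (75 mm by 178 mm) begins 61 mm behind the grasp point.
Start: joints at [1.129, 0.423, 1.63, -0, 1.089, -0.019], TCP at [0.256, 0.57, 0.223] pointing down, gripper open.
Joint ranges: [-3, 3], [-0.9, 2.11], [0.09, 2.58], [-1.31, 4.45], [0.11, 2.69], [-2.54, 2.54]. Speed limits (rad/s): [2.39, 2.39, 3.01, 3.14, 3.14, 3.14].

### API

Orientations are given as a unit quaternion [w, x, y, z].
In Python, from station import move_pose, movel, movej, command_gripper, wait, inverse_kinematics, read_camera, camera_info, MotionError, job_done, get_time, get_joint_pos, get_qvel, get_effort, get_tcp_pos, get_ee_rot, get_ft_force, get_ft_torque, get_grip_width, get_finger_force gives the robot as it stands. Calls block until the motion is done:
- move_pose(position, orientation): joint-space move of the TCP to a pose.
- movel(position, frame=None, v=0.15, until_force=None): straight line of the TCP; frame=None keeps the orientation; v is the mean speed in m/s. With until_force (N) it stops when the force on the tool has changed by that much, and returns True; else False.
- movej(angles): joint-space move.
- command_gripper(opening): opening from 0.0 (shut) to 1.0 (fully open); the grip force is fixed at half the most; returns when the fingers have stopped.
- wait(seconds).
- inverse_kinematics(position, orientation): joint angles nearest the present ones, or None.
- read_camera(name): name is "scene" or "top" or "wrist"; returns the picture (384x512x3 uint8, red, green, blue); there is no depth.
- camera_info(name): a dict with "intrinsics" (3x3 intrinsics, pixels), "T" (4x4, takes a point from camera to world coordinates); the wrist camera has in their place "tool_from_camera" (4x4, takes a point from camera to tool coordinates, whose origin is the TCP and whose axes are the flange's). Camera axes: x right, y up, looking along -z (the intrinsics and any distortion apply to the point x, -y, -z); pixel columns grow to the right and rows downward; lengths in m; the calibration is good to about 2 mm. A picture is of the moment at which its call begins: read the wrist's pose just before it. camera_info takes no time and is no camera call.
A pose or a line that the arm cannot do raises MotionError and nothing moves.
- job_done(): hands the job in; it is judged then, once.
Readings, each from a call of its own:
- get_time(): time.
- get_joint_pos(): joint angles.
- get_qvel(): joint speeds.
- get_effort(): joint torques, N m.
- get_tcp_pos(): TCP position.
- get_ee_rot(): TCP orientation.
- get_ft_force(): force on the tool from outside, world axes, zero at the start.
- get_ft_torque(): the same for the moment, N m.
- get_grip_width(): opening from 0.0 (shut) to 1.0 (fully open).
- get_finger_force(): force on a finger pad.
Only numpy, scipy, OpenCV 4.12 (cv2) and the standard library are available. Lean on these libraries where they do the work, as an engineer would, in place of code of your own. Each camera call takes 0.05 s, during which the arm holds its last target. There are 200 camera calls.

### The job

A plug is stuck inside the short steel conduit stub clamped in the fixture. Take the screwdriver out of the tool tray and push its blade through the stub from the open side facing away from the cardboard lid, so that the plug comes out of the far end and stays in the cardboard lid. Then lay the screwdriver flat back in the tool tray, leaving the other things on the bench where they are.

Things in the scene. Friction and masses are not known exactly. Their poses are not given: they have to be found in the camera images.
- fixture: Fixed clamp fixture: grey base plate 64 x 90 x 10 mm, two dark saddles holding a horizontal steel conduit stub: tube 72 mm long, 26 mm outside, 20 mm bore, open at both ends, axis 70 mm above the bench; nothing on it is higher than 88 mm. Origin on the bench under the stub, 27 mm from its entry end; x along the stub, the way the plug must go (to the end over the cardboard lid); z up
- tube_in (a point): Centre of the stub's entry mouth, on the bore axis, 70 mm above the bench; same axes as the fixture (x into the bore)
- tube_out (a point): Centre of the stub's far mouth, on the bore axis, 72 mm along x from tube_in; same axes as the fixture
- plug: Grey plastic cylinder, 17.6 mm diameter, 22 mm long, 30 g, lying in the bore with its centre 16 to 38 mm inside the entry mouth; origin at its centre, x along its axis. A hidden spring pad in the bore holds it: sliding it takes a steady push of a few newtons, under 15 N, until the blade has pushed it nearly wholly out of the far mouth (blade about 70 mm deep), when it drops into the lid
- lid_tray: Shallow open cardboard lid, loose, 138 x 185 mm, walls 20 mm high and 3 mm thick, floor 3 mm, 150 g, under the far mouth of the stub; origin under its centre, its y axis along the 185 mm side, z up
- tool_tray: Shallow grey tray, loose, 241 x 176 mm (241 along its x), walls 28 mm high and about 5 mm thick, floor 3 mm thick, 0.4 kg, on the robot's right; origin under its centre, z up. The screwdriver lies in it along its x axis, and a terminal strip lies along its other long side
- screwdriver: Screwdriver, 70 g, 181 mm long, lying in the tool tray: round handle 22 mm thick and about 90 mm long, round steel shaft 6 mm thick. Axis along its own y at z = 11.5 mm, blade tip towards -y; it may roll, so use the two points for its place and direction
- driver_tip (a point): End of the screwdriver's blade, on its axis
- driver_grip (a point): Middle of the handle, on the axis, 135 mm behind the blade's end; a good place to grip across the handle; lying in the tray it is 15 mm above the bench. The handle begins 93 mm behind the blade's end
- terminal_strip: Cream 12-way terminal strip, 19 x 98 x 17 mm (98 along its y), a bystander in the tool tray; origin under its centre
- relay_module: White relay module, 38 x 52 x 20 mm, loose bystander behind the work; origin under its centre
- connector_block: Grey connector block, 28 x 42 x 20 mm, loose bystander lying at the far end of the cardboard lid, away from the stub; origin under its centre
- tape_measure: Tape measure standing on edge, 31 x 70 x 62 mm, loose bystander behind on the left; origin under its centre
Mind the look-alikes: they are no part of the job. Of the things shaped like the fixture, the grey one is meant.

How it is judged:
By the outcome, as a careful person would: the job done as asked, in the order asked, and still so for the second after the job is handed in, with the robot touching nothing.
It also fails if it takes over 48 s, if anything falls off the work surface, if the arm or the gripper's body presses on something with over 40 N, if the wrist force passes 120 N, or if a joint passes its speed limit or range.

## Working session

There is one attempt and no reset: what is moved stays moved. The work goes in short steps, each a Python script; the robot and the scene stay as the last script left them, time stands still between calls to the robot, and variables do not carry over. Pictures are saved under pics/ and viewed, at most 10 in all, crops included, and the job is handed in when it is done.

```bash
mkdir -p pics; ls; python3 - <<'E'
from station import *
import cv2,numpy as np
for n in("scene","top"):
    im=read_camera(n); cv2.imwrite(f"pics/{n}0.png",cv2.cvtColor(cv2.resize(im,(800,600),interpolation=cv2.INTER_CUBIC),cv2.COLOR_RGB2BGR))
    cv2.imwrite(f"pics/raw_{n}0.png",cv2.cvtColor(im,cv2.COLOR_RGB2BGR))
    i=camera_info(n);print(n,{k:np.round(v,4).tolist() if not isinstance(v,str) else v for k,v in i.items()})
print(camera_info("wrist"),get_time(),get_ee_rot())
E
```

```text
pics
scene {'intrinsics': [[400.2762, 0.0, 256.5756], [0.0, 400.2762, 189.1677], [0.0, 0.0, 1.0]], 'T': [[0.7104, 0.4586, -0.5339, 0.038], [-0.7037, 0.4804, -0.5236, -0.5083], [0.0164, 0.7476, 0.6639, 0.7018], [0.0, 0.0, 0.0, 1.0]]}
top {'intrinsics': [[486.4219, 0.0, 255.7911], [0.0, 486.4219, 203.7243], [0.0, 0.0, 1.0]], 'T': [[0.0293, 0.9814, -0.1896, 0.3507], [-0.9995, 0.0308, 0.005, 0.0132], [0.0108, 0.1893, 0.9819, 1.1464], [0.0, 0.0, 0.0, 1.0]]}
{'intrinsics': array([[326.66329038,   0.        , 256.9025986 ],
       [  0.        , 326.66329038, 187.81097203],
       [  0.        ,   0.        ,   1.        ]]), 'tool_from_camera': array([[-8.88634409e-04,  9.61805419e-01,  2.73732620e-01,
         7.53520873e-02],
       [ 9.99998875e-01,  1.18537981e-03, -9.18675004e-04,
        -6.10571986e-04],
       [-1.20806372e-03,  2.73731496e-01, -9.61805390e-01,
        -1.63343854e-01],
       [ 0.00000000e+00,  0.00000000e+00,  0.00000000e+00,
         1.00000000e+00]])} 0.1 [-1.54382057e-04  2.09820814e-01  9.77739623e-01 -6.56867279e-04]
```

View pics/top0.png

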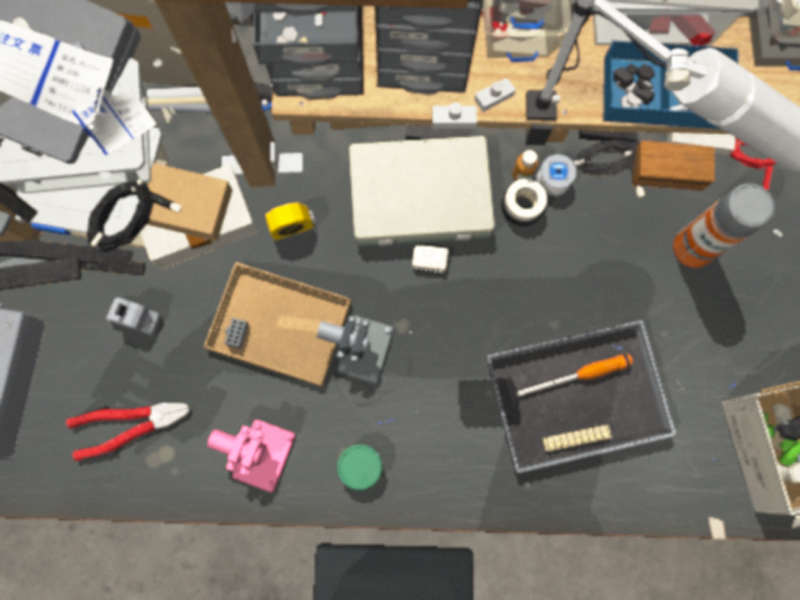

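View pics/scene0.png

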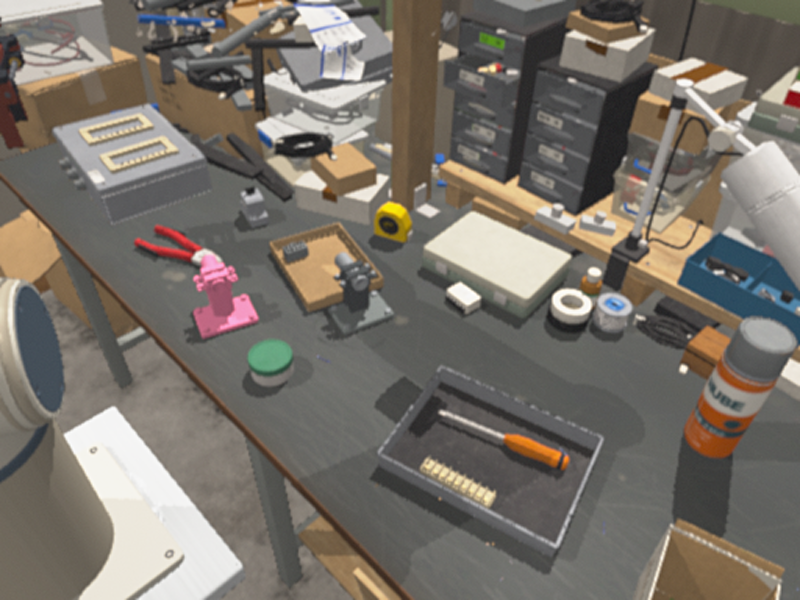

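The top view shows the grey fixture at about (360,345), with its tube pointing left over the lid. The driver lies in the tray from the tip at (520,395) to the handle end at (632,360). The pink fixture is the look-alike. Next I take enlarged crops.

```bash
cat > h.py <<'E'
from station import *
import cv2,numpy as np
from scipy.spatial.transform import Rotation as R
def ray(info,px,T):
    K=info["intrinsics"];d=np.array([(px[0]-K[0,2])/K[0,0],-(px[1]-K[1,2])/K[1,1],-1.]);return T[:3,3],T[:3,:3]@d
def at_z(name,px,z,T=None):
    i=camera_info(name);o,d=ray(i,px,i["T"] if T is None else T);return o+d*(z-o[2])/d[2]
def proj(name,p,T=None):
    i=camera_info(name);T=i["T"] if T is None else T;c=np.linalg.inv(T)@np.append(p,1);K=i["intrinsics"]
    return np.array([K[0,2]+K[0,0]*c[0]/-c[2],K[1,2]-K[1,1]*c[1]/-c[2]])
def wristT():
    T=np.eye(4);q=get_ee_rot();T[:3,:3]=R.from_quat([q[1],q[2],q[3],q[0]]).as_matrix();T[:3,3]=get_tcp_pos();return T@camera_info("wrist")["tool_from_camera"]
def quat(psi): # tool down, tool x pointing at heading psi
    x=np.array([np.cos(psi),np.sin(psi),0]);z=np.array([0,0,-1.]);q=R.from_matrix(np.c_[x,np.cross(z,x),z]).as_quat();return [q[3],q[0],q[1],q[2]]
def save(im,fn,box=None,s=1):
    if box: im=im[box[1]:box[3],box[0]:box[2]]
    cv2.imwrite("pics/"+fn,cv2.cvtColor(cv2.resize(im,None,fx=s,fy=s,interpolation=cv2.INTER_CUBIC),cv2.COLOR_RGB2BGR))
E
python3 - <<'E'
import cv2,numpy as np
t=cv2.imread("pics/raw_top0.png")
a=cv2.resize(t[160:260,125:258],None,fx=6,fy=6,interpolation=cv2.INTER_CUBIC)[:, :798]
cv2.imwrite("pics/c1.png",a)
from h import *
f=lambda u,v,z:np.round(at_z("top",(u/1.5625,v/1.5625),z),3)
print("tip",f(520,395,.015),"hend",f(632,360,.015))
print("tray corners",[f(*p,.028) for p in((490,357),(643,322),(673,435),(519,472))])
print("tube",f(322,330,.08),f(372,345,.07))
E
```

```text
tip [ 0.458 -0.175  0.015] hend [ 0.516 -0.344  0.015]
tray corners [array([ 0.512, -0.128,  0.028]), array([ 0.572, -0.358,  0.028]), array([ 0.406, -0.397,  0.028]), array([ 0.346, -0.172,  0.028])]
tube [0.536 0.118 0.08 ] [0.518 0.046 0.07 ]
```

View pics/c1.png

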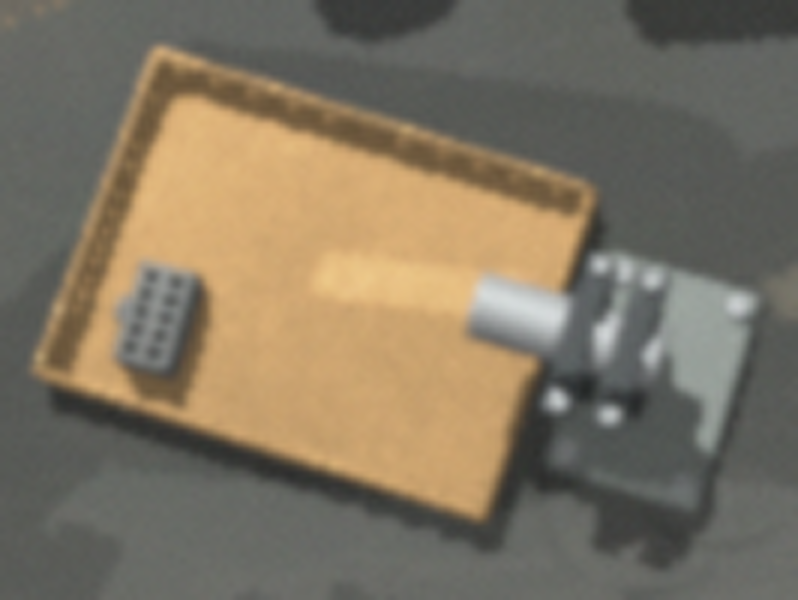

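The crop shows the grey fixture's tube pointing left over the lid, with the two saddles to its right. I'll view the fixture and the driver from closer with the wrist camera.

```bash
python3 - <<'E'
from h import *
a=np.radians(76);e=np.array([.518,.046,0]);d=np.array([np.cos(a),np.sin(a),0])
move_pose(list(e-0.06*d+[0,0,.2]),quat(a));T=wristT();im=read_camera("wrist");save(im,"w1.png",s=1.5625);np.save("T1",T);print(get_time(),get_joint_pos())
b=np.radians(108.9)
move_pose([.50,-.30,.16],quat(b));T=wristT();im=read_camera("wrist");save(im,"w2.png",s=1.5625);np.save("T2",T);print(get_time(),get_joint_pos())
E
```

```text
2.4083 [-4.65502676e-02  2.76320109e-01  1.91343297e+00  1.15355541e-04
  9.51703079e-01  1.96429988e-01]
3.575 [-5.59037623e-01  4.40850182e-01  1.77041133e+00  2.85542872e-04
  9.30401338e-01 -8.89711181e-01]
```

View pics/w1.png

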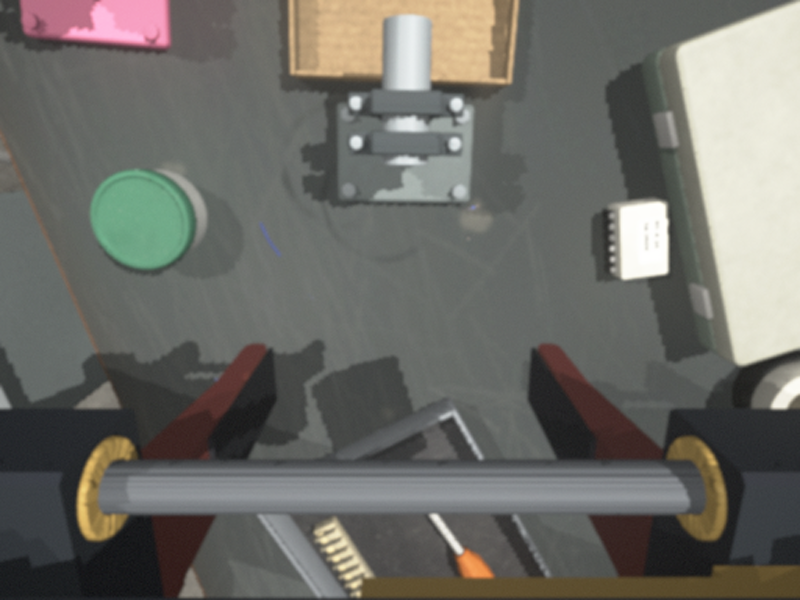

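View pics/w2.png

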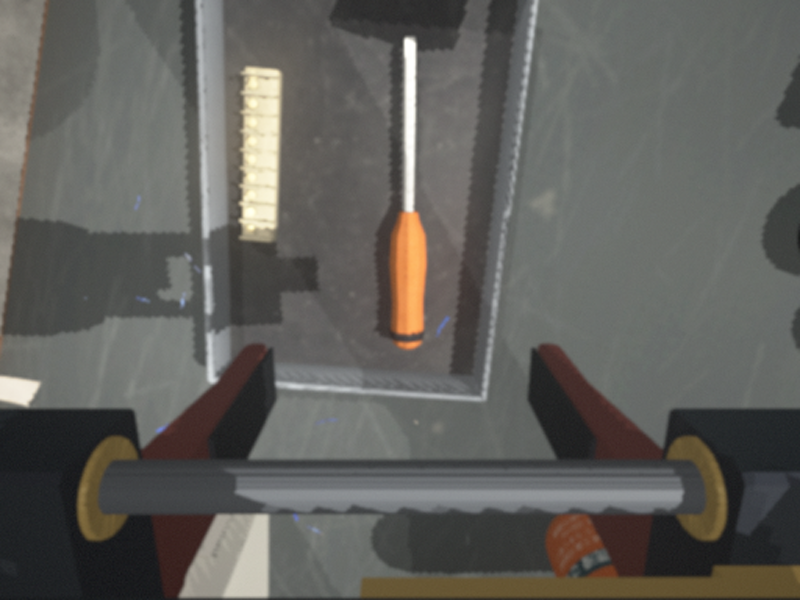

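Fixture view: the tube runs from its far end at (407,16) to its entry end at about (407,163). Driver view: the tip is at (410,38), the handle starts at (408,212) and ends at (408,347). Converting to positions:

```bash
python3 - <<'E'
from h import *
T1=np.load("T1.npy");T2=np.load("T2.npy")
w=lambda u,v,z,T:at_z("wrist",(u/1.5625,v/1.5625),z,T)
A=w(407.3,16,.082,T1);B=w(407,88,.07,T1);C=w(407,164,.082,T1)
print(A,B,C,np.linalg.norm(A-C),np.degrees(np.arctan2(*(A-C)[1::-1])))
Bp=[w(*p,.01,T1) for p in((338,203),(471,203),(472,104),(338,104))];print("plate",np.round(Bp,4))
print("far edge heading",np.degrees(np.arctan2(*(Bp[2]-Bp[1])[1::-1])),np.degrees(np.arctan2(*(Bp[3]-Bp[0])[1::-1])),np.degrees(np.arctan2(*(Bp[0]-Bp[1])[1::-1]))-90)
t=w(410,38,.0145,T2);h=w(408.5,212,.0145,T2);e=w(407.5,348,.0145,T2)
print(t,h,e,np.linalg.norm(t-h),np.linalg.norm(t-e),np.degrees(np.arctan2(*(t-e)[1::-1])))
print("wall",w(497,290,.028,T2))
E
python3 - <<'E'
import cv2
t=cv2.imread("pics/w1.png")[0:220,310:500]
cv2.imwrite("pics/w1c.png",cv2.resize(t,None,fx=2.7,fy=2.7,interpolation=cv2.INTER_CUBIC))
E
```

```text
[0.53938218 0.12166697 0.082     ] [0.53170913 0.09052664 0.07      ] [0.52221838 0.05249501 0.082     ] 0.07126959939049061 76.06451691339315
plate [[0.4705 0.0367 0.01  ]
 [0.5589 0.0146 0.01  ]
 [0.5727 0.077  0.01  ]
 [0.488  0.098  0.01  ]]
far edge heading 77.55483144128789 74.07680459980396 76.00975415391639
[ 0.46111472 -0.17151148  0.0145    ] [ 0.49145409 -0.2618671   0.0145    ] [ 0.51947914 -0.34497896  0.0145    ] 0.0953132519531284 0.1830228743656853 108.59589355593941
wall [ 0.55624653 -0.28728436  0.028     ]
```

View pics/w1c.png

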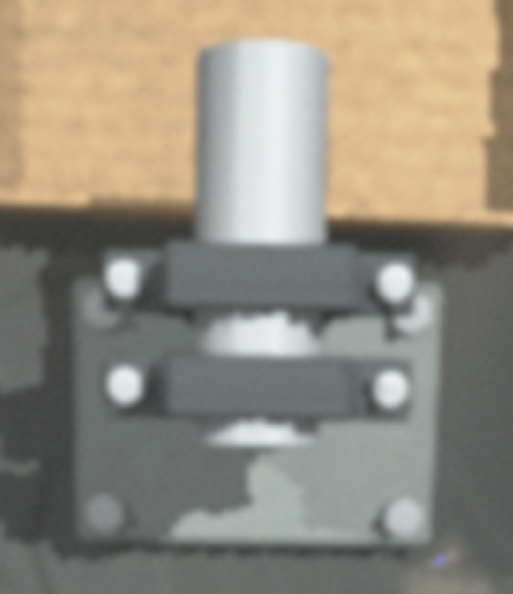

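```bash
cat >> h.py <<'E'
PSI=np.radians(76.05);D=np.array([np.cos(PSI),np.sin(PSI),0]);ENT=np.array([.5222,.0525,0.07])
def grip_for(s,zoff=-.0085): return list(ENT+(s-.135)*D+[0,0,zoff])  # s = tip depth past entry
E
python3 - <<'E'
from h import *
b=np.radians(108.6);g=np.array([.5042,-.2994,0])
command_gripper(.55)
move_pose(list(g+[0,0,.07]),quat(b))
print(movel(list(g+[0,0,.0058]),v=.08,until_force=8),get_tcp_pos())
command_gripper(0);print(get_grip_width()*88,get_finger_force(),get_time())
movel(list(g+[0,0,.12]),v=.15);print(get_grip_width()*88,get_finger_force(),get_ft_force())
p=grip_for(-.03);move_pose(p[:2]+[.12],quat(PSI));movel(p,v=.1)
print(get_tcp_pos(),p,get_time())
t=read_camera("top");s=read_camera("scene")
tip=ENT-.03*D
print(proj("top",tip),proj("top",ENT),proj("scene",tip),proj("scene",ENT))
def crop(im,n,k=8):
    c=proj(n,ENT-.01*D).astype(int);x=im[c[1]-32:c[1]+32,c[0]-25:c[0]+25];print(n,c-[25,32]);return cv2.resize(x,None,fx=k,fy=k,interpolation=cv2.INTER_CUBIC)
save(np.hstack([crop(t,"top"),crop(s,"scene")]),"pre.png")
E
```

```text
False [ 0.50443769 -0.29953048  0.00596512]
22.37380348570534 30.0003781914711 6.275
22.264481278641124 29.999706745147705 [-0.48186481 -1.08895196 -0.27262055]
[ 0.48268521 -0.1079649   0.06163464] [np.float64(0.4824226149625486), np.float64(-0.10763356812230954), np.float64(0.061500000000000006)] 8.7667
[248.20028085 222.59572313] [235.30699084 219.00347981] [237.39058458 188.41912795] [231.44423669 181.3055435 ]
top [214 188]
scene [208 151]
```

View pics/pre.png

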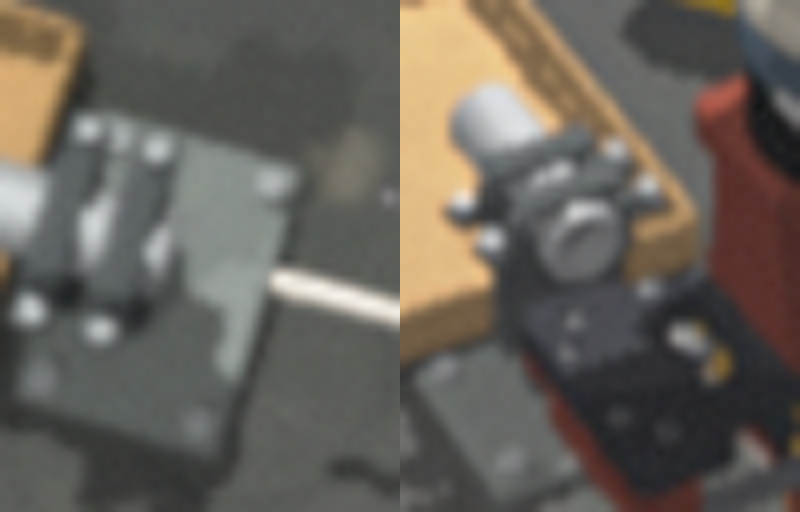

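The pre-insertion view shows the tip at crop (272,281), within 1 px of the prediction. The mouth also sits where predicted in both views, so I push.

```bash
python3 - <<'E'
from h import *
print(movel(grip_for(.004),v=.06,until_force=4),get_ft_force())
for s in(.03,.05,.066,.071,.075):
    r=movel(grip_for(s),v=.05,until_force=35)
    print(s,r,np.round(get_ft_force(),1),np.round(get_ft_torque(),2),np.dot(get_tcp_pos()-ENT,D)+.135,get_time())
    if r: break
wait(.3)
t=read_camera("top");s=read_camera("scene")
save(np.hstack([cv2.resize(t[160:260,125:258],(400,300),interpolation=cv2.INTER_CUBIC),cv2.resize(s[120:220,160:293],(400,300),interpolation=cv2.INTER_CUBIC)]),"push.png")
E
```

```text
False [-0.41274722 -1.07130562 -1.78293367]
0.03 False [-1.  -3.8 -0.5] [-0.73  0.2  -0.07] 0.029918692672253305 10.25
0.05 False [-1.5 -4.2 -1.3] [-0.65  0.21 -0.07] 0.05000464576828502 10.8
0.066 False [-0.4  0.2 -1.2] [-0.01  0.11 -0.02] 0.06633560625063734 11.2667
0.071 False [ 0.4  0.4 -1.6] [-0.06  0.05 -0.03] 0.07137781182561928 11.5167
0.075 False [ 1.2 -0.2 -1.7] [-0.02  0.14 -0.06] 0.07522923076844212 11.7667
```

View pics/push.png

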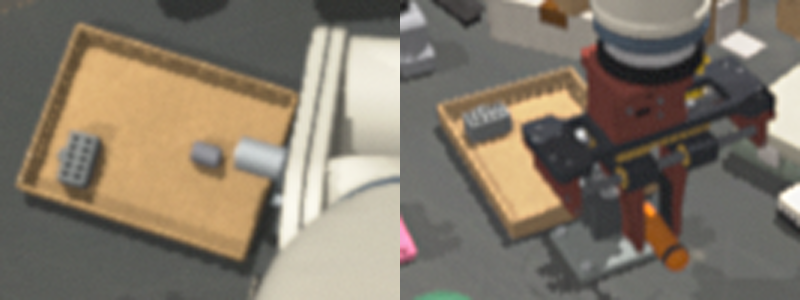

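The plug lies in the lid at (206,153), clear of the tube end. I retract and return the driver to its old place.

```bash
python3 - <<'E'
from h import *
print(movel(grip_for(-.035),v=.1,until_force=30),get_ft_force())
p=grip_for(-.035);movel(p[:2]+[.13],v=.15)
b=np.radians(108.6);g=np.array([.5042,-.2994,0])
move_pose(list(g+[0,0,.12]),quat(b))
movel(list(g+[0,0,.03]),v=.12)
print(movel(list(g+[0,0,.0062]),v=.03,until_force=4),get_tcp_pos(),get_ft_force())
command_gripper(.5);wait(.2)
movel(list(g+[0,0,.16]),v=.12)
move_pose([.42,-.1,.3],quat(b));wait(.5)
t=read_camera("top");s=read_camera("scene");print(get_time())
save(np.hstack([t[140:330,120:450],]),"end.png",s=2.4)
E
```

```text
False [ 0.16231232  0.15853186 -0.791957  ]
True [ 0.50381203 -0.29917456  0.00602782] [-1.39468559  0.24064007  5.20731896]
20.3417
```

View pics/end.png

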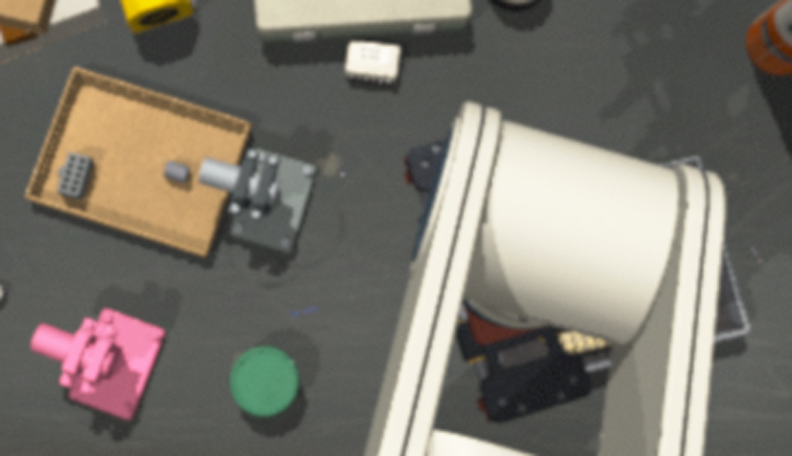

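The plug at (177,171) and the connector block at (75,176) are in the lid, but the arm hides the tray. I move aside for a final check.

```bash
python3 - <<'E'
from h import *
move_pose([.40,.0,.3],quat(PSI));wait(.3)
t=read_camera("top");s=read_camera("scene");print(get_time())
save(np.hstack([t[190:320,300:450],s[220:350,230:380+10]]),"end2.png",s=2.5)
E
```

```text
21.525
```

View pics/end2.png

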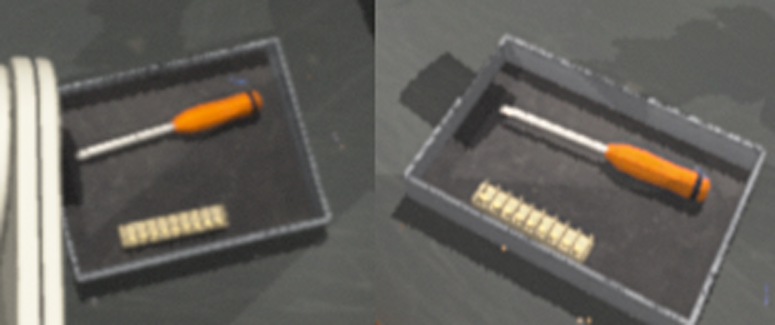

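The driver lies flat in the tray, from the tip at (80,156) to the handle end at (260,100) in the left half. The tray and terminal strip are where they were.

```bash
python3 -c "
from station import *
print(job_done())"
```

```text
the job is handed in; nothing more can be done
None
```

The plug is in the cardboard lid, the screwdriver is flat back in the tool tray, nothing else visibly moved, and I handed the job in at about 21.5 s on the robot's clock.

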